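Start the bench polishing unit for slow work

ROBOT

A 7-joint arm with a two-finger parallel gripper is mounted at the origin on the work surface. World frame = base frame: x ahead of the robot, y to its left, z up, the work surface at z = 0. Lengths are in m, angles in degrees, forces in N, time in s.
With the tool pointing down it reaches from about 0.425 to 0.875 m from the base axis. Payload 8.4 kg.
Tool frame: the origin (TCP) lies between the finger pads; the fingertips stand 17 mm ahead of it and the grasp point (between the pads) lies 2 mm behind it; z points along the fingers, y is the direction in which the jaws open and shut (so a half turn about z gives the same grasp; the last joint's range is limited). The gripper opens to 85 mm and grips with 20 to 120 N. Pads are 22 mm wide; open, the fingers measure 114 mm over their backs; the gripper's body (76 mm by 85 mm) begins 54 mm behind the grasp point. The pads swing forward as they close: fully open they stand 13 mm farther back than shut.
Start: joints at [60.493, 19.091, 2.286, 83.961, -0.768, 76.965, -3.352], TCP at [0.263, -0.595, 0.248] pointing down, gripper open.
Joint ranges: [-147.57, 147.57], [-21.85, 119.76], [-74.77, 79.35], [14.55, 137.4], [-85.83, 265.84], [4.83, 119.75], [-152.11, 152.11]. Speed limits (degrees/s): [127.2, 127.2, 159.86, 159.86, 180, 180, 180].

INTERFACE

Orientations are given as [roll, pitch, yaw] about the fixed x, y, z axes, in that order (R = Rz(yaw) Ry(pitch) Rx(roll)).
In Python, from bench import ctrl gives the robot as it stands.
- The arm moves only by the shell command python3 -m pendant 'ROWS' [FORCE]. ROWS is JSON, a list of rows, each an object with "travel": the shift along the tool's x, y, z in cm, a list of three; "spin": the turn about the tool's z in degrees; "jaw": the opening in per cent of the stroke, from 0 (shut) to 100 (fully open). A call has 1 to 5 rows; each row is the pose to reach, as a shift and turn from the pose commanded when the call began, along the tool's axes at that moment; what a row does not reach only later rows make up. A row lasts 1/12 s, in which the tool goes at most 41.7 mm and 7.16 degrees, less where a joint would pass 70% of its speed; a pose out of reach is approached as far as the arm can. A call with a gripper value outside its range is refused whole. The fingers move at their own pace and stop on an object; FORCE is the grip in N (left out, the last holds). Time passes only in rows, so rows that repeat a pose let the fingers close. It gives the time, the measured TCP pose, the force and the opening at its end, in the units of the state.
- ctrl.observe(): the state, without advancing time (a new reading comes with each control period).
- ctrl.camera(name): name is "side" or "top"; returns (picture, depth): 420x560x3 uint8, red, green, blue; 420x560 float32, m along the optical axis (not along the pixel's ray), 0 where there is no reading.
- ctrl.camera_params(name): a dict with "K" (3x3 intrinsics, pixels), "rvec" (rotation vector, rad) and "tvec" (3), from world to camera coordinates, as OpenCV has them. Camera axes: x right, y down, z forward; pixel columns grow to the right and rows downward; lengths in m; the calibration is good to about 2 mm. A picture is of the moment at which its call begins. camera_params takes no time and is no camera call.
- ctrl.close_job(): hands the job in, once; it reports no verdict.
Trained networks look in the newest picture that a camera, given by its name, has taken for a name from the list of things; names that differ only in an ending like _2 or _b are one class to them, and where a whole thing is asked for, a point or a joint stands for the part that bears it (a point fixed in the world has none). Each returns a list of dicts, best first, with "p" (0 to 1); they miss things now and then, are a little off and sometimes report something else, mostly with a low value. They report only what shows in the picture. A call takes as long as a camera call.
- ctrl.recognise(camera, thing): "location" ([x, y, z] in m, in world coordinates, good to about 4 mm: the middle of the surface that is visible of it).
- ctrl.regions_of(camera, thing): "mask" (420x560 bool, what is visible of it).
The state is a dict: "t": time; "qpos": joint angles; "joint_vel": joint speeds; "tau": joint torques, N m; "tool_pos": TCP position; "orientation": TCP orientation; "force": force on the tool from outside, world axes, zero at the start; "ft_torque": the same for the moment, N m; "width": opening from 0.0 (shut) to 1.0 (fully open).
Only numpy, scipy, OpenCV 4.12 (cv2) and the standard library are available. Lean on these libraries where they do the work, as an engineer would, in place of code of your own. Each camera call takes 0.05 s, during which the arm holds its last target. There are 200 camera calls.

TASK

Start the bench polishing unit for slow work: first push the dust drawer fully home, then switch the extraction on by pressing the upper half of the big upright rocker right down, then set the speed to slow by pressing the left half of the crosswise rocker right down, and last press the low flat start button right in and let it spring back. It is all pushing with a fingertip: leave the mushroom stop button and the small lamp rocker alone, and do not shift, lift or knock over any of the things lying on the bench.

Things in the scene. Friction and masses are not known exactly. Their poses are not given: they have to be found in the camera images.
- polisher: bench polishing unit, fixed, grey: base 320 deep (x), 410 mm wide (y), top at 60 mm, dust drawer and hood on its left part, control console on its right. Origin: on the bench under the middle of the base's front face. Its x axis points from front to rear, away from the robot, y to the left as seen from the front, z up; level, turned by up to 0.2 rad.
- panel_centre (a point): centre of the sloping control panel on the right part of the unit (130 mm up the slope, 198 mm wide), 57 mm behind the front face, 105 mm right of the middle, 91 mm high. Axes: x up the slope, y left, z straight out of the panel, leaning 0.5 rad from vertical towards the front. The motor lies behind the panel, from x 143 mm of the unit, top 162 mm high.
- hood_centre (a point): middle of the top of the white hood that stands round the mop on the left part of the unit, 202 mm above the bench; the hood reaches over unit x 95 to 325 mm, y 2 to 208 mm, with a clear visor in front that comes forward to unit x 64 mm, 183 to 202 mm high
- drawer (a joint): dust drawer under the hood, m that it stands out (0 = home, its front tight against the base, 0.045 at most at the start). It slides along the unit's x axis with about 2.5 N friction, and stops hard at 0.
- drawer_front (a point): centre of the outer face of the drawer's front, moves with the drawer; the front is a flat upright plate 186 wide (y) by 44 mm high, 6 mm thick, its centre 34 mm above the bench. In its middle a steel bow handle 51 mm wide stands out 26 mm; the plate is plain to either side of it.
- extraction (a joint): big upright extraction rocker, rad: 0 = off (lower half down), 0.36 = on (upper half down). Stiff: it moves with about 3 N on the end of the raised half and stays where it is left, so it must be pressed right down.
- extraction_pivot (a point): middle of the big upright black rocker (upper row, 40 mm up the slope, 26 mm wide), where its halves meet, 6 mm out from the panel; fixed, x up the slope, y left, z out of the panel. The halves form a shallow V: the half that is down lies parallel to the panel, level with this point; the outer end of the raised half stands 7 mm further out. Bezel 2 mm high.
- speed (a joint): crosswise speed rocker, rad: 0 = fast (right half down), 0.36 = slow (left half down). Stiff like the extraction rocker: about 3 N, stays where it is left.
- speed_pivot (a point): middle of the crosswise rocker (upper row, right of the extraction rocker; same rocker turned a quarter: 40 mm long left to right, 26 mm wide); same axes and V shape as extraction_pivot, its halves lie to the left (+y) and right.
- start (a joint): travel of the start button, m: 0 = out, 0.005 = fully in; springs back; 5 N when fully in.
- start_top (a point): centre of the top of the start button: black, round, flat, 29 mm across, standing 10 mm out of the panel, lower row, straight below the extraction rocker; moves with the button. Its z axis points out of the panel.
- stop (a joint): travel of the stop button, m: 0 = out, 0.005 = in; to be left alone.
- stop_top (a point): top of the black mushroom stop button, 35 mm across, 23 mm high, in the lower row below the speed rocker, 77 mm to the right of start.
- lamp (a joint): small lamp rocker (22 by 14 mm, upper row, left of the extraction rocker, 41 mm from it): 0 = off, 0.36 = on; to be left alone, off.
- compound_bar: loose bar of polishing compound in front of the console, 36 by 85 by 30 mm high; origin under its centre
- bur_jar: loose glass jar with metal cap in front of the console, 52 mm across, 65 mm high; origin under its centre
- spare_mop: loose spare polishing mop, a flat grey disc 84 mm across, 25 mm high, left of the drawer; origin under its centre
- bench_block: loose steel bench block 100 by 100 by 25 mm high with a brass leaf on it, far left; origin under its centre
- planishing_hammer: loose hammer lying flat, 290 mm long, head 32 mm high, far right; origin on the bench under the middle of its handle
- mandrel: loose tapered steel ring mandrel, 285 mm long, 25 mm high, far left; origin on the bench near its middle
- bench_pin: loose wooden bench pin with a V notch, 175 by 75 by 22 mm high, right; origin under it

How it is judged:
By the outcome, as a careful person would: the job done as asked, in the order asked, and still so for the second after the job is handed in, with the robot touching nothing.
It also fails if it takes over 64 s, if anything falls off the work surface, if the arm or the gripper's body presses on something with over 40 N, if the wrist force passes 120 N, or if a joint passes its speed limit or range.

## Working session

There is one attempt and no reset: what is moved stays moved. The work goes in short steps, Python scripts to look and compute and a shell command to move; the robot and the scene stay as the last step left them, time stands still between calls to the robot, and variables do not carry over. Pictures are saved under pics/ and viewed, about 8 in all and at most 12, crops included, and the job is handed in when it is done.

```bash
ls; mkdir -p pics; python3 - <<'E'
from bench import ctrl
import cv2
s=ctrl.observe();print({k:s[k] for k in('t','tool_pos','orientation','force','width')})
for c in('top','side'):
    im,d=ctrl.camera(c);cv2.imwrite(f'pics/{c}1.png',im[...,::-1])
    p=ctrl.camera_params(c);print(c,p)
    for n in ['polisher','drawer_front','extraction_pivot','extraction','speed','start_top','stop_top','lamp','hood_centre','panel_centre','compound_bar','bur_jar','spare_mop']:
        try:
            r=ctrl.recognise(c,n);print(n,[(x['location'],round(x['p'],2)) for x in r[:2]])
        except Exception as e: print(n,e)
E
```

```text
pics
{'t': 0.0, 'tool_pos': array([ 0.26234503, -0.59422242,  0.24737924]), 'orientation': array([-1.79903431e+02,  7.47948500e-03,  2.38237046e+01]), 'force': array([-0.757157  , -0.62889807,  0.39034022]), 'width': 0.9985735041091587}
top {'K': array([[416.21836225,   0.        , 274.82322328],
       [  0.        , 416.21836225, 207.10094576],
       [  0.        ,   0.        ,   1.        ]]), 'rvec': array([ 2.12530926, -2.1835089 ,  0.15952849]), 'tvec': array([0.00764017, 0.56367216, 1.3502132 ])}
polisher [([0.6495, 0.0174, 0.1359], 0.73)]
drawer_front [([0.4802, 0.0839, 0.0163], 0.63)]
extraction_pivot [([0.5963, -0.0943, 0.1037], 0.57)]
extraction []
speed []
start_top [([0.547, -0.0917, 0.0828], 0.43), ([0.6319, 0.4279, 0.0162], 0.32)]
stop_top [([0.5508, -0.1644, 0.0962], 0.64), ([0.5994, -0.0971, 0.1045], 0.18)]
lamp [([0.646, 0.0174, 0.1372], 0.27)]
hood_centre [([0.6507, 0.0183, 0.1351], 0.6), ([0.5529, -0.1649, 0.0888], 0.55)]
panel_centre [([0.5999, -0.0988, 0.1022], 0.97)]
compound_bar [([0.4543, -0.119, 0.038], 0.7), ([0.5453, -0.0925, 0.0834], 0.42)]
bur_jar [([0
[... 249 characters left out ...]
        ,   1.        ]]), 'rvec': array([ 0.33568223, -2.76324904,  1.26807228]), 'tvec': array([0.50905864, 0.17930041, 1.59513531])}
polisher [([0.6454, 0.1192, 0.12], 0.69)]
drawer_front [([0.4856, 0.0796, 0.0147], 0.7), ([0.6434, 0.1156, 0.1203], 0.25)]
extraction_pivot [([0.5869, -0.1402, 0.1034], 0.46)]
extraction [([0.6087, -0.1564, 0.1124], 0.38)]
speed [([0.6447, 0.1235, 0.1208], 0.27)]
start_top []
stop_top []
lamp []
hood_centre [([0.6422, 0.123, 0.1202], 0.69)]
panel_centre []
compound_bar [([0.6175, -0.4592, 0.0176], 0.7), ([0.4629, -0.1079, 0.0284], 0.54)]
bur_jar [([0.4638, -0.197, 0.0447], 0.71), ([0.5511, -0.1637, 0.0897], 0.69)]
spare_mop [([0.5235, 0.2693, 0.0245], 0.62)]
```

View pics/top1.png

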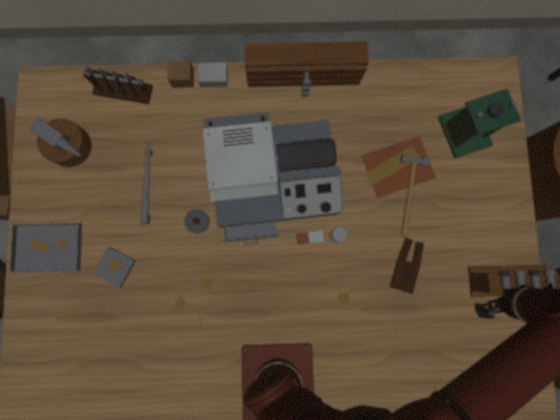

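View pics/side1.png

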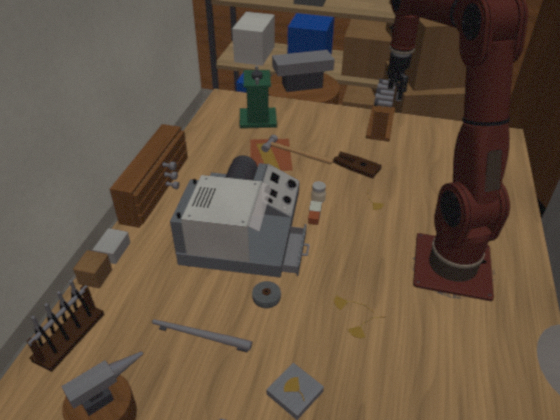

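```bash
cat > h.py <<'E'
from bench import ctrl
import numpy as np, cv2
def cloud(c):
    im,d=ctrl.camera(c);p=ctrl.camera_params(c);K=p['K'];R=cv2.Rodrigues(p['rvec'])[0]
    v,u=np.mgrid[:420,:560];P=np.stack([(u-K[0,2])/K[0,0]*d,(v-K[1,2])/K[1,1]*d,d],-1)
    return im,(P-p['tvec'])@R,d>0
def uframe(x,y,yaw):
    c,s=np.cos(yaw),np.sin(yaw);return np.array([[c,-s,0],[s,c,0],[0,0,1]]),np.array([x,y,0.])
def panel(x,y,yaw):
    R,t=uframe(x,y,yaw);a=.5
    Rp=R@np.array([[np.cos(a),0,-np.sin(a)],[0,1,0],[np.sin(a),0,np.cos(a)]])
    return Rp,t+R@np.array([.057,-.105,.091])
def proj(c,P):
    p=ctrl.camera_params(c);return cv2.projectPoints(np.asarray(P,float).reshape(-1,3),p['rvec'],p['tvec'],p['K'],None)[0][:,0]
def rect(c,im,Rp,t,z,s=4):
    # panel plane offset z; x up, y left ; 4px/mm
    X=[.075,.075,-.075,-.075];Y=[.11,-.11,-.11,.11]
    src=proj(c,[t+Rp@[a,b,z] for a,b in zip(X,Y)]).astype(np.float32)
    W,H=int(220*s),int(150*s)
    return cv2.warpPerspective(im,cv2.getPerspectiveTransform(src,np.float32([[0,0],[W,0],[W,H],[0,H]])),(W,H),flags=cv2.INTER_CUBIC)
E
python3 - <<'E'
from h import *
for c in('top','side'):
    im,P,ok=cloud(c)
    box=ok&(P[...,0]>.4)&(P[...,0]<.95)&(abs(P[...,1])<.35)
    h=box&(P[...,2]>.19)&(P[...,2]<.215)
    n,l,st,_=cv2.connectedComponentsWithStats(h.astype(np.uint8));k=1+st[1:,4].argmax();h=l==k
    q=P[h];print(c,'hood',h.sum(),np.median(q[:,2]),cv2.minAreaRect(q[:,:2].astype(np.float32)*1000),)
    b=box&(abs(P[...,2]-.06)<.006)
    n,l,st,_=cv2.connectedComponentsWithStats(b.astype(np.uint8));k=1+st[1:,4].argmax();b=l==k
    q=P[b];print('base',b.sum(),cv2.minAreaRect(q[:,:2].astype(np.float32)*1000),np.median(q[:,2]))
    # front edge
    f=[];
    for y in np.arange(-.0,.2,.01):
        m=abs(q[:,1]-y)<.004
        if m.sum()>2:f.append((y,q[m,0].min()))
    print(np.round(f,4).tolist())
    m=cv2.normalize(P[...,2]*box,None,0,255,cv2.NORM_MINMAX)
E
```

```text
top hood 4911 0.2030640114069896 ((698.239990234375, 96.64863586425781), (250.93565368652344, 206.4499053955078), 4.763052940368652)
base 1839 ((615.5083618164062, -11.860382080078125), (194.6237030029297, 411.9857482910156), 4.947615623474121) 0.061072831009265964
[[-0.0, 0.5184], [0.01, 0.5182], [0.02, 0.5158], [0.03, 0.5156], [0.04, 0.5157], [0.05, 0.5133], [0.06, 0.5129], [0.07, 0.5108], [0.08, 0.5106], [0.09, 0.5107], [0.1, 0.5113], [0.11, 0.5082], [0.12, 0.5082], [0.13, 0.5081], [0.14, 0.5056], [0.15, 0.5062], [0.16, 0.5034], [0.17, 0.5028], [0.18, 0.5033], [0.19, 0.5167]]
side hood 3491 0.20062217346338346 ((686.8165893554688, 97.31355285644531), (219.5318603515625, 218.08102416992188), 4.722283840179443)
base 2045 ((576.4859619140625, 62.187744140625), (519.0789184570312, 258.2959289550781), 56.828792572021484) 0.05903975465404571
[[-0.0, 0.5187], [0.01, 0.522], [0.02, 0.5171], [0.03, 0.519], [0.04, 0.5159], [0.05, 0.5157], [0.06, 0.5137], [0.07, 0.5123], [0.08, 0.5118], [0.09, 0.5106], [0.1, 0.5099], [0.11, 0.5136], [0.12, 0.5084], [0.13, 0.5072], [0.14, 0.5063], [0.15, 0.5052], [0.16, 0.5043], [0.17, 0.5056], [0.18, 0.5025], [0.19, 0.5043]]
```

```bash
python3 - <<'E'
from h import *
pose=(.5185,-.0201,.085);Rp,t=panel(*pose)
out=[]
for c in('top','side'):
    im,P,ok=cloud(c)
    r=rect(c,im,Rp,t,0,2.0)
    r=cv2.convertScaleAbs(r,alpha=1.6)
    # grid every 20mm
    for k in range(-5,6): cv2.line(r,(int(220-k*40),0),(int(220-k*40),6 if k else 300),(255,0,0),1)
    for k in range(-3,4): cv2.line(r,(0,150-k*40),(6 if k else 440,150-k*40),(255,0,0),1)
    out.append(r)
    q=(P-t)@Rp; m=ok&(abs(q[...,0])<.08)&(abs(q[...,1])<.12)&(abs(q[...,2])<.004)
    a=q[m];print(c,m.sum(),a.mean(0),np.percentile(a,[1,99],axis=0))
    A=np.c_[a[:,:2],np.ones(len(a))];print(np.linalg.lstsq(A,a[:,2],rcond=None)[0])
    for lo,hi in((.004,.03),):
        mm=ok&(abs(q[...,0])<.06)&(abs(q[...,1])<.095)&(q[...,2]>lo)&(q[...,2]<hi)
        n,l,st,ce=cv2.connectedComponentsWithStats(mm.astype(np.uint8))
        for i in range(1,n):
            if st[i,4]>6: b=q[l==i];print(st[i,4],b.mean(0).round(4),b.min(0).round(4),b.max(0).round(4))
    Q=(P-np.array([*pose[:2],0]))@uframe(*pose)[0]
    m=ok&(Q[...,0]>-.09)&(Q[...,0]<-.003)&(Q[...,1]>0)&(Q[...,1]<.21)&(Q[...,2]>.012)&(Q[...,2]<.07);b=Q[m]
    print('drawer',m.sum(),b.min(0),b.max(0),np.histogram(b[:,0],np.arange(-.09,0,.005)))
    mm=m&(Q[...,2]>.045);print(np.percentile(Q[mm][:,:2],[2,50,98],axis=0))
cv2.imwrite('pics/rect1.png',np.vstack(out)[...,::-1])
E
```

```text
top 1637 [ 0.00454433 -0.00104207  0.00076898] [[-0.06401379 -0.1008169  -0.00373629]
 [ 0.07365206  0.10060603  0.00393866]]
[-0.00354877 -0.00082384  0.00078425]
124 [0.0321 0.0288 0.0077] [0.0051 0.0001 0.004 ] [0.0597 0.0512 0.0159]
146 [ 0.0295 -0.0473  0.0077] [ 0.01   -0.0856  0.004 ] [ 0.0561 -0.0208  0.0181]
41 [0.0292 0.0717 0.0075] [0.0115 0.0554 0.0042] [0.0428 0.0841 0.0125]
8 [-0.0066 -0.0766  0.0065] [-0.011  -0.0815  0.0041] [ 0.0002 -0.0713  0.0103]
8 [-0.0074  0.0842  0.0053] [-0.013   0.0774  0.0043] [-0.0025  0.0911  0.0071]
97 [-0.0321 -0.0459  0.0196] [-0.0569 -0.0694  0.0042] [-0.0162 -0.0249  0.0293]
78 [-0.0325  0.0319  0.01  ] [-0.0504  0.0147  0.0041] [-0.0174  0.0487  0.0201]
8 [-0.0363  0.0051  0.0053] [-0.0429 -0.0012  0.004 ] [-0.0327  0.0089  0.0088]
7 [-0.0527  0.0052  0.0054] [-0.0581 -0.0007  0.0042] [-0.0478  0.0097  0.0062]
drawer 772 [-0.06938334  0.0085759   0.0120484 ] [-0.00301088  0.19237884  0.06234456] (array([  0,   0,   0,   0,  20,  15,   7,  16, 126,  34,  72,  76,  75,
        79,  69,  82,  69]), array([-0.09 , -0.085, -0.08 , -0.075,
[... 499 characters left out ...]
73  0.0044] [-0.0156 -0.0228  0.0246]
23 [0.019  0.0379 0.0068] [0.0078 0.021  0.0046] [0.0313 0.0472 0.0111]
45 [-0.0325  0.0333  0.0075] [-0.0489  0.0106  0.004 ] [-0.0177  0.0484  0.0127]
10 [0.0256 0.0779 0.0057] [0.0172 0.0674 0.0043] [0.0301 0.0866 0.0078]
drawer 718 [-0.06894831  0.01004052  0.01200885] [-0.00301589  0.19910876  0.06053047] (array([  0,   0,   0,   0,  16,  16,   6,  10, 128,  35,  67,  69,  66,
        76,  63,  77,  64]), array([-0.09 , -0.085, -0.08 , -0.075, -0.07 , -0.065, -0.06 , -0.055,
       -0.05 , -0.045, -0.04 , -0.035, -0.03 , -0.025, -0.02 , -0.015,
       -0.01 , -0.005]))
[[-0.04968675  0.01558188]
 [-0.04668067  0.11350697]
 [-0.03541544  0.19441583]]
```

View pics/rect1.png

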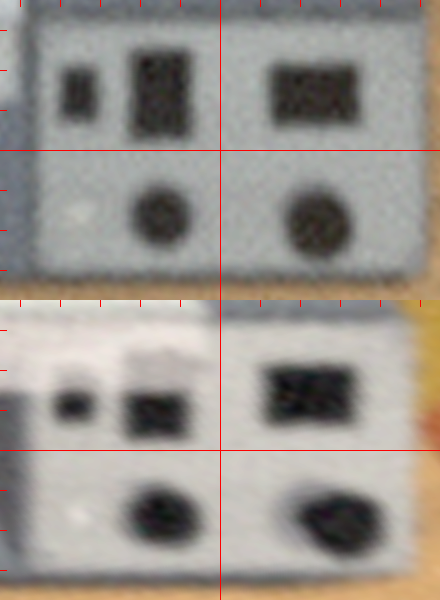

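```bash
python3 -m pendant '[{"travel":[0,0,0],"spin":18.95,"jaw":0},{"travel":[0,0,0],"spin":18.95,"jaw":0},{"travel":[0,0,0],"spin":18.95,"jaw":0},{"travel":[0,0,0],"spin":18.95,"jaw":0},{"travel":[0,0,0],"spin":18.95,"jaw":0}]' 20
python3 -m pendant '[{"travel":[4,0,0],"spin":0,"jaw":0},{"travel":[8,0,0],"spin":0,"jaw":0},{"travel":[12,0,0],"spin":0,"jaw":0},{"travel":[16,0,0],"spin":0,"jaw":0},{"travel":[19,0,0],"spin":0,"jaw":0}]'
python3 -m pendant '[{"travel":[0,-4,0],"spin":0,"jaw":0},{"travel":[0,-8,0],"spin":0,"jaw":0},{"travel":[0,-12,0],"spin":0,"jaw":0},{"travel":[0,-16,0],"spin":0,"jaw":0},{"travel":[0,-20,0],"spin":0,"jaw":0}]'
cat >> h.py <<'E'
O=np.array([.5185,-.023,0]);YAW=.085
def st():
    s=ctrl.observe();R=uframe(0,0,YAW)[0];p=(s['tool_pos']-O)@R*1000
    print('t',round(s['t'],2),'unit mm',p.round(1),'rpy',s['orientation'].round(2),'F',(R.T@s['force']).round(1),'w',round(s['width'],3))
E
python3 -c "
from h import *
st()"
```

```text
t: 2.02
tool_pos: [0.2626, -0.5946, 0.2484]
orientation: [180.0, 0.0, 5.0]
force: [0.4, -0.5, 0.2]
width: 0.303
t: 2.43
tool_pos: [0.4557, -0.5769, 0.2481]
orientation: [-180.0, -0.1, 5.2]
force: [1.0, -0.4, -1.2]
width: 0.001
t: 2.85
tool_pos: [0.4345, -0.3773, 0.248]
orientation: [180.0, 0.0, 5.1]
force: [0.8, 1.1, 1.7]
width: 0.003
t 2.85 unit mm [-113.8 -345.9  248. ] rpy [1.80e+02 1.00e-02 5.08e+00] F [0.8 1.  1.7] w 0.003
```

```bash
python3 -m pendant '[{"travel":[0.6,-4,0],"spin":0,"jaw":0},{"travel":[1.2,-8,0],"spin":0,"jaw":0},{"travel":[1.8,-12,0],"spin":0,"jaw":0},{"travel":[2.4,-16,0],"spin":0,"jaw":0},{"travel":[2.8,-20,0],"spin":0.2,"jaw":0}]'
python3 -m pendant '[{"travel":[0,-4,0],"spin":0,"jaw":0},{"travel":[0,-8,0],"spin":0,"jaw":0},{"travel":[0,-12,0],"spin":0,"jaw":0},{"travel":[0,-16,0],"spin":0,"jaw":0},{"travel":[0,-18.8,0],"spin":0,"jaw":0}]'
python3 -m pendant '[{"travel":[0,0,4],"spin":0,"jaw":0},{"travel":[0,0,8],"spin":0,"jaw":0},{"travel":[0,0,11],"spin":0,"jaw":0},{"travel":[0,0,13],"spin":0,"jaw":0},{"travel":[0,0,13],"spin":0,"jaw":0}]'
python3 - <<'E'
from h import *
st()
for c in('top','side'):
    im,P,ok=cloud(c);cv2.imwrite(f'pics/{c}2.png',cv2.resize(im[90:300,180:420] if c=='top' else im[120:320,150:420],None,fx=2.2,fy=2.2,interpolation=cv2.INTER_CUBIC)[...,::-1])
a,b=cv2.imread('pics/top2.png'),cv2.imread('pics/side2.png');w=max(a.shape[1],b.shape[1])
v=cv2.vconcat([cv2.copyMakeBorder(i,0,0,0,w-i.shape[1],cv2.BORDER_CONSTANT) for i in(a,b)]);cv2.imwrite('pics/both2.png',cv2.resize(v,None,fx=.66,fy=.66))
E
```

```text
t: 3.27
tool_pos: [0.4457, -0.1756, 0.2486]
orientation: [180.0, -0.0, 4.9]
force: [1.1, -0.1, 0.4]
width: 0.002
t: 3.68
tool_pos: [0.4298, 0.0134, 0.2488]
orientation: [180.0, -0.1, 5.0]
force: [0.9, -0.1, 0.3]
width: -0.0
t: 4.1
tool_pos: [0.4277, 0.0098, 0.1147]
orientation: [-180.0, 0.4, 4.9]
force: [-0.2, 0.0, 0.2]
width: 0.003
t 4.1 unit mm [-87.7  40.3 114.7] rpy [-179.96    0.36    4.86] F [-0.2  0.1  0.2] w 0.003
```

View pics/both2.png

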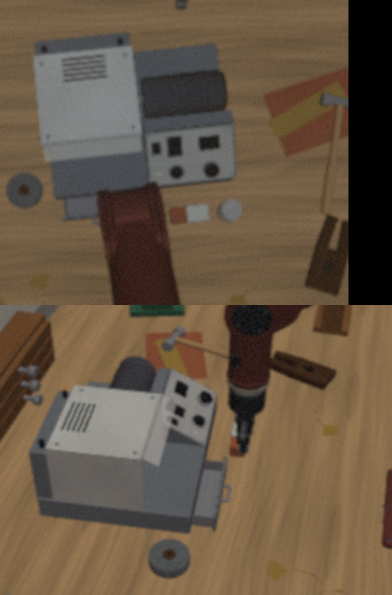

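The tool stands in front of the right part of the drawer (handle at about (228,493) in the composite, gripper at (243,440)), clear of the compound bar. Next I lower it and push.

```bash
python3 -m pendant '[{"travel":[0.2,0,2],"spin":0,"jaw":0},{"travel":[0.2,0,4],"spin":0,"jaw":0},{"travel":[0.2,0,6],"spin":0,"jaw":0},{"travel":[0.2,0,7.3],"spin":0,"jaw":0},{"travel":[0.2,0,7.3],"spin":0,"jaw":0}]'
python3 -m pendant '[{"travel":[0.8,0,0],"spin":0,"jaw":0},{"travel":[1.6,0,0],"spin":0,"jaw":0},{"travel":[2.4,0,0],"spin":0,"jaw":0},{"travel":[3.2,0,0],"spin":0,"jaw":0},{"travel":[4,0,0],"spin":0,"jaw":0}]'
python3 -c "
from h import *
st()"
```

```text
t: 4.62
tool_pos: [0.4324, 0.0099, 0.0451]
orientation: [-180.0, 0.0, 4.7]
force: [-0.3, -0.4, 0.2]
width: -0.002
t: 5.03
tool_pos: [0.4735, 0.0133, 0.046]
orientation: [180.0, -0.0, 4.7]
force: [-3.7, -0.9, 2.0]
width: -0.002
t 5.03 unit mm [-41.7  40.   46. ] rpy [ 1.7999e+02 -3.0000e-02  4.6700e+00] F [-3.8 -0.6  2. ] w -0.002
```

```bash
python3 -m pendant '[{"travel":[0.5,0,0],"spin":0,"jaw":0},{"travel":[1,0,0],"spin":0,"jaw":0},{"travel":[1.4,0,0],"spin":0,"jaw":0},{"travel":[1.8,0,0],"spin":0,"jaw":0},{"travel":[2.1,0,0],"spin":0,"jaw":0}]'
python3 -m pendant '[{"travel":[0.2,0,0],"spin":0,"jaw":0},{"travel":[0.3,0,0],"spin":0,"jaw":0},{"travel":[0.4,0,0],"spin":0,"jaw":0}]'
python3 -c "
from h import *
st()"
```

```text
t: 5.45
tool_pos: [0.4935, 0.0151, 0.0452]
orientation: [-180.0, 0.0, 4.7]
force: [-3.5, 0.5, 2.3]
width: 0.0
t: 5.7
tool_pos: [0.4972, 0.0154, 0.0452]
orientation: [-180.0, 0.0, 4.7]
force: [-2.0, 1.1, 1.7]
width: -0.001
t 5.7 unit mm [-18.   40.1  45.2] rpy [-1.7999e+02  2.0000e-02  4.6800e+00] F [-1.9  1.3  1.7] w -0.001
```

```bash
python3 -m pendant '[{"travel":[0.1,0,0],"spin":0,"jaw":0},{"travel":[0.2,0,0],"spin":0,"jaw":0},{"travel":[0.3,0,0],"spin":0,"jaw":0}]'
python3 -m pendant '[{"travel":[0.1,0,0],"spin":0,"jaw":0},{"travel":[0.2,0,0],"spin":0,"jaw":0}]'
python3 -c "
from h import *
st()"
```

```text
t: 5.95
tool_pos: [0.4991, 0.0155, 0.0451]
orientation: [180.0, 0.1, 4.7]
force: [-11.8, 0.7, 7.9]
width: 0.002
t: 6.12
tool_pos: [0.4992, 0.0155, 0.0447]
orientation: [180.0, 0.4, 4.7]
force: [-19.3, -1.1, 13.0]
width: -0.002
t 6.12 unit mm [-16.   40.   44.7] rpy [179.98   0.37   4.67] F [-19.4   0.6  13. ] w -0.002
```

```bash
python3 -m pendant '[{"travel":[-2,0,0],"spin":0,"jaw":0},{"travel":[-5,0,0],"spin":0,"jaw":0},{"travel":[-5,0,-3],"spin":0,"jaw":0},{"travel":[-5,0,-7],"spin":0,"jaw":0},{"travel":[-5,0,-11],"spin":0,"jaw":0}]'
python3 -m pendant '[{"travel":[0,1,-4],"spin":0,"jaw":0},{"travel":[0,4,-5],"spin":0,"jaw":0},{"travel":[0,8,-5],"spin":0,"jaw":0},{"travel":[0,11.2,-5],"spin":0,"jaw":0},{"travel":[0,11.2,-5],"spin":0,"jaw":0}]'
python3 - <<'E'
from h import *
st()
for c in('top','side'):
    im,P,ok=cloud(c)
    Q=(P-O)@uframe(0,0,YAW)[0]
    m=ok&(Q[...,0]>-.07)&(Q[...,0]<.02)&(Q[...,1]>.02)&(Q[...,1]<.19)&(Q[...,2]>.02)&(Q[...,2]<.05)
    print(c,m.sum(),np.histogram(Q[m][:,0],np.arange(-.07,.021,.005))[0])
    if c=='side': cv2.imwrite('pics/side3.png',cv2.resize(im[130:310,170:350],None,fx=2.5,fy=2.5)[...,::-1])
E
```

```text
t: 6.53
tool_pos: [0.4514, 0.0115, 0.1563]
orientation: [-180.0, 0.1, 4.7]
force: [2.1, -0.4, -0.1]
width: 0.004
t: 6.95
tool_pos: [0.4618, -0.1072, 0.206]
orientation: [179.8, -0.1, 4.2]
force: [0.6, -0.2, -0.0]
width: 0.002
t 6.95 unit mm [-63.6 -79.1 206. ] rpy [ 1.7983e+02 -1.1000e-01  4.2100e+00] F [ 0.6 -0.3 -0. ] w 0.002
top 95 [ 0  0  0  0  0  0  0  0  0 19 16  6 17 37  0  0  0  0]
side 96 [ 0  0  0  0  0  0  0  0  0 17 13  8  7 51  0  0  0  0]
```

View pics/side3.png

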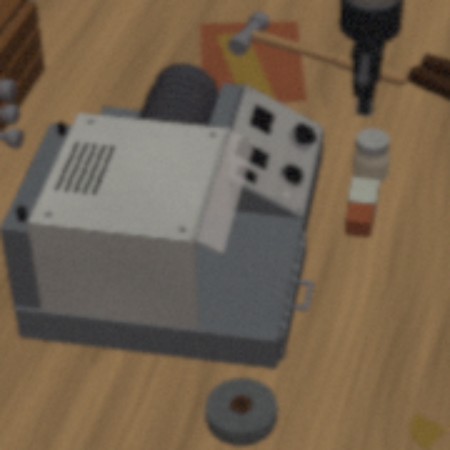

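The drawer is home: its plate is flush with the base and only the bow handle stands out, at about (305,295). Next is the extraction rocker.

```bash
python3 -m pendant '[{"travel":[3,0,0],"spin":0,"jaw":0},{"travel":[7,0,0],"spin":0,"jaw":0},{"travel":[11,0,0],"spin":0,"jaw":0},{"travel":[14.4,0,0],"spin":0,"jaw":0},{"travel":[14.4,0,0],"spin":0,"jaw":0}]'
python3 -m pendant '[{"travel":[0,0,0],"spin":0,"jaw":0},{"travel":[0,0,0],"spin":0,"jaw":0}]'
python3 -c "
from h import *
st()"
```

```text
t: 7.47
tool_pos: [0.6098, -0.085, 0.2038]
orientation: [-179.8, -0.1, 4.9]
force: [-2.2, 0.3, -0.2]
width: -0.003
t: 7.63
tool_pos: [0.6047, -0.087, 0.205]
orientation: [-180.0, 0.0, 4.8]
force: [0.2, 0.5, 0.8]
width: -0.001
t 7.63 unit mm [ 80.4 -71.1 205. ] rpy [-1.7996e+02  4.0000e-02  4.7700e+00] F [0.2 0.5 0.8] w -0.001
```

```bash
python3 -m pendant '[{"travel":[0,0,2],"spin":0,"jaw":0},{"travel":[0,0,4],"spin":0,"jaw":0},{"travel":[0,0,5.5],"spin":0,"jaw":0},{"travel":[0,0,6.2],"spin":0,"jaw":0},{"travel":[0,0,6.2],"spin":0,"jaw":0}]'
python3 - <<'E'
from h import *
st()
im,P,ok=cloud('side');cv2.imwrite('pics/side4.png',cv2.resize(im[130:240,220:350],None,fx=4,fy=4,interpolation=cv2.INTER_CUBIC)[...,::-1])
E
```

```text
t: 8.05
tool_pos: [0.6034, -0.0882, 0.1423]
orientation: [-180.0, 0.1, 4.7]
force: [-0.1, -0.7, 0.0]
width: -0.002
t 8.05 unit mm [ 79.1 -72.2 142.3] rpy [-1.7999e+02  1.2000e-01  4.6700e+00] F [-0.2 -0.6  0. ] w -0.002
```

View pics/side4.png

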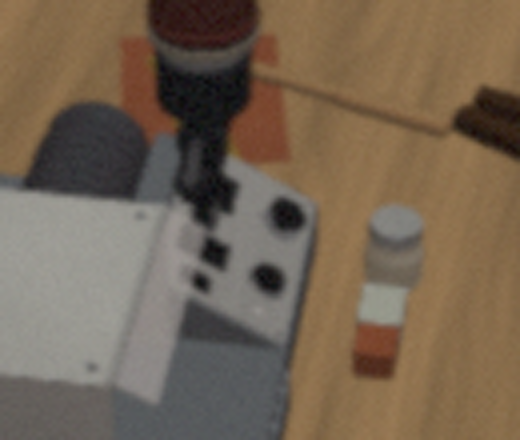

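The tip, at about (205,218), hangs right over the upper half of the extraction rocker, whose visible lower part is at (215,250). Pressing.

```bash
python3 -m pendant '[{"travel":[0,0,0.2],"spin":0,"jaw":0},{"travel":[0,0,0.4],"spin":0,"jaw":0}]'
python3 -m pendant '[{"travel":[0,0,0.2],"spin":0,"jaw":0},{"travel":[0,0,0.4],"spin":0,"jaw":0}]'
python3 -m pendant '[{"travel":[0,0,0.15],"spin":0,"jaw":0},{"travel":[0,0,0.3],"spin":0,"jaw":0}]'
python3 -c "
from h import *
st()"
```

```text
t: 8.27
tool_pos: [0.6057, -0.0883, 0.1408]
orientation: [180.0, -0.1, 4.7]
force: [-0.4, 0.3, 0.2]
width: 0.0
t: 8.43
tool_pos: [0.6056, -0.0883, 0.1362]
orientation: [180.0, -0.1, 4.7]
force: [-1.2, -0.1, 5.1]
width: -0.0
t: 8.6
tool_pos: [0.6056, -0.0883, 0.133]
orientation: [180.0, -0.1, 4.7]
force: [-0.2, -0.2, 5.9]
width: 0.0
t 8.6 unit mm [ 81.3 -72.5 133. ] rpy [ 1.7998e+02 -9.0000e-02  4.6700e+00] F [-0.2 -0.2  5.9] w 0.0
```

```bash
python3 -m pendant '[{"travel":[0,0,0.1],"spin":0,"jaw":0},{"travel":[0,0,0.2],"spin":0,"jaw":0}]'
python3 -m pendant '[{"travel":[0,0,0.1],"spin":0,"jaw":0},{"travel":[0,0,0.1],"spin":0,"jaw":0}]'
```

```text
t: 8.77
tool_pos: [0.606, -0.0883, 0.1314]
orientation: [180.0, -0.1, 4.7]
force: [-2.6, -0.4, 14.0]
width: 0.0
t: 8.93
tool_pos: [0.6061, -0.0883, 0.1314]
orientation: [180.0, -0.1, 4.7]
force: [-3.5, 0.2, 15.2]
width: -0.002
```

```bash
python3 -m pendant '[{"travel":[0,0,0.1],"spin":0,"jaw":0},{"travel":[0,0,-1.5],"spin":0,"jaw":0},{"travel":[0,0,-4],"spin":0,"jaw":0},{"travel":[0,0,-4],"spin":0,"jaw":0}]'
python3 -m pendant '[{"travel":[-0.5,2,0],"spin":0,"jaw":0},{"travel":[-1.1,4,0],"spin":0,"jaw":0},{"travel":[-1.1,5.65,0],"spin":0,"jaw":0},{"travel":[-1.1,5.65,0],"spin":0,"jaw":0},{"travel":[-1.1,5.65,0],"spin":0,"jaw":0}]'
python3 - <<'E'
from h import *
st()
im,P,ok=cloud('side');cv2.imwrite('pics/side5.png',cv2.resize(im[130:240,220:350],None,fx=4,fy=4,interpolation=cv2.INTER_CUBIC)[...,::-1])
E
```

```text
t: 9.27
tool_pos: [0.607, -0.0883, 0.1736]
orientation: [179.9, -0.3, 4.7]
force: [0.6, 0.2, 0.7]
width: 0.001
t: 9.68
tool_pos: [0.5984, -0.1465, 0.1688]
orientation: [-180.0, 0.0, 4.6]
force: [0.1, 0.1, 0.3]
width: 0.002
t 9.68 unit mm [  69.1 -129.8  168.8] rpy [-1.7999e+02  3.0000e-02  4.5500e+00] F [0.1 0.1 0.3] w 0.002
```

View pics/side5.png

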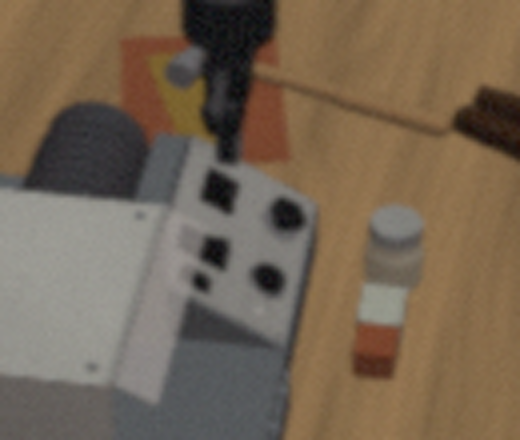

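The tip, at about (228,155), stands above the speed rocker (220,190), high and clear. Pressing its left half.

```bash
python3 -m pendant '[{"travel":[0.1,0,1.5],"spin":0,"jaw":0},{"travel":[0.1,0,2.8],"spin":0,"jaw":0},{"travel":[0.1,0,2.8],"spin":0,"jaw":0}]'
python3 -m pendant '[{"travel":[0,0,0.2],"spin":0,"jaw":0},{"travel":[0,0,0.4],"spin":0,"jaw":0},{"travel":[0,0,0.5],"spin":0,"jaw":0}]'
python3 -m pendant '[{"travel":[0,0,0.2],"spin":0,"jaw":0},{"travel":[0,0,0.4],"spin":0,"jaw":0}]'
python3 -m pendant '[{"travel":[0,0,0.15],"spin":0,"jaw":0},{"travel":[0,0,0.25],"spin":0,"jaw":0}]'
python3 -c "
from h import *
st()"
```

```text
t: 9.98
tool_pos: [0.5981, -0.1439, 0.1381]
orientation: [-179.9, 0.2, 4.8]
force: [-0.2, -0.4, -1.0]
width: -0.002
t: 10.23
tool_pos: [0.5999, -0.1451, 0.1365]
orientation: [180.0, -0.0, 4.7]
force: [0.5, 0.3, 0.8]
width: -0.0
t: 10.4
tool_pos: [0.6001, -0.1453, 0.1328]
orientation: [180.0, -0.1, 4.7]
force: [0.0, 1.7, 3.7]
width: 0.002
t: 10.57
tool_pos: [0.6004, -0.1447, 0.1304]
orientation: [-180.0, -0.1, 4.7]
force: [0.3, 3.3, 3.9]
width: -0.001
t 10.57 unit mm [  71.2 -128.3  130.4] rpy [-1.7998e+02 -9.0000e-02  4.7000e+00] F [0.6 3.2 3.9] w -0.001
```

```bash
python3 -m pendant '[{"travel":[0,0,0.15],"spin":0,"jaw":0},{"travel":[0,0,0.3],"spin":0,"jaw":0}]'
python3 -m pendant '[{"travel":[0,0,0.1],"spin":0,"jaw":0},{"travel":[0,0,0.2],"spin":0,"jaw":0}]'
python3 -m pendant '[{"travel":[0,0,0.1],"spin":0,"jaw":0},{"travel":[0,0,0.1],"spin":0,"jaw":0}]'
```

```text
t: 10.73
tool_pos: [0.6007, -0.1442, 0.1277]
orientation: [-180.0, -0.1, 4.7]
force: [2.1, 4.4, 4.8]
width: -0.001
t: 10.9
tool_pos: [0.6002, -0.145, 0.1254]
orientation: [-180.0, -0.1, 4.7]
force: [-1.5, 4.1, 14.5]
width: -0.004
t: 11.07
tool_pos: [0.6003, -0.1449, 0.1254]
orientation: [180.0, -0.1, 4.7]
force: [-3.7, 4.1, 14.7]
width: -0.001
```

```bash
python3 -m pendant '[{"travel":[0,0,0.1],"spin":0,"jaw":0},{"travel":[0,0,-1.5],"spin":0,"jaw":0},{"travel":[0,0,-4.5],"spin":0,"jaw":0},{"travel":[0,0,-7],"spin":0,"jaw":0},{"travel":[0,0,-7],"spin":0,"jaw":0}]'
python3 -m pendant '[{"travel":[-4,0,0],"spin":0,"jaw":0},{"travel":[-8,0,0],"spin":0,"jaw":0},{"travel":[-12,0,0],"spin":0,"jaw":0},{"travel":[-14.5,0,0],"spin":0,"jaw":0},{"travel":[-14.5,0,0],"spin":0,"jaw":0}]'
python3 - <<'E'
from h import *
st()
Rp,t=panel(*O[:2],YAW);out=[]
for c in('top','side'):
    im,P,ok=cloud(c);out.append(cv2.convertScaleAbs(rect(c,im,Rp,t,6e-3,2),alpha=1.8))
    p=ctrl.camera_params(c);print(-cv2.Rodrigues(p['rvec'])[0].T@p['tvec'])
    q=(P-t)@Rp
    for n,(px,py) in dict(extr=(.030,.033),speed=(.030,-.044)).items():
        for dx,dy in((.013,0),(-.013,0),(0,.013),(0,-.013)):
            m=ok&(abs(q[...,0]-px-dx)<.006)&(abs(q[...,1]-py-dy)<.006)&(q[...,2]>-.01)&(q[...,2]<.03);print(c,n,dx,dy,m.sum(),(np.median(q[m][:,2])*1000).round(1) if m.any() else '')
cv2.imwrite('pics/rect6.png',np.vstack(out)[...,::-1])
E
```

```text
t: 11.48
tool_pos: [0.6016, -0.1463, 0.1989]
orientation: [179.9, -0.4, 4.6]
force: [-0.1, 0.9, 0.0]
width: 0.0
t: 11.9
tool_pos: [0.4501, -0.1588, 0.1932]
orientation: [179.9, 0.2, 4.5]
force: [0.5, -0.4, -0.1]
width: -0.001
t 11.9 unit mm [ -79.7 -129.5  193.2] rpy [179.95   0.18   4.46] F [ 0.5 -0.5 -0.1] w -0.001
[0.37301352 0.00884865 1.41479432]
top extr 0.013 0 15 6.1
top extr -0.013 0 14 9.7
top extr 0 0.013 17 3.8
top extr 0 -0.013 11 2.9
top speed 0.013 0 16 4.8
top speed -0.013 0 12 7.9
top speed 0 0.013 13 8.3
top speed 0 -0.013 11 10.6
[0.26034798 1.18301544 1.16980315]
side extr 0.013 0 0 
side extr -0.013 0 10 7.2
side extr 0 0.013 5 2.7
side extr 0 -0.013 1 -0.7
side speed 0.013 0 11 1.6
side speed -0.013 0 8 4.5
side speed 0 0.013 10 5.2
side speed 0 -0.013 7 9.2
```

View pics/rect6.png

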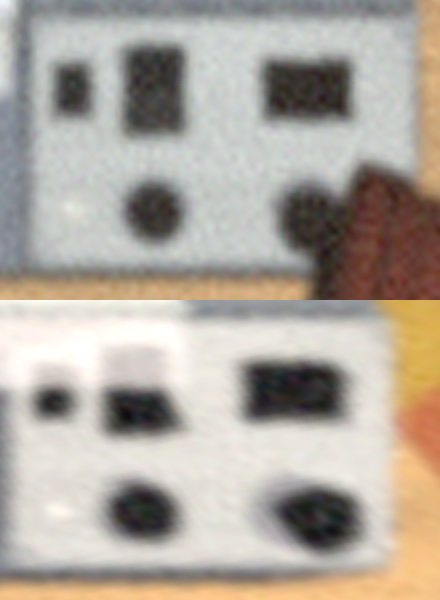

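In the rectified views the start button is at about (155,210) in the top one. Measured heights show the lower half of the extraction rocker raised (on) and the right half of the speed rocker raised (slow). Lamp and stop are unchanged. Next is start.

```bash
python3 -m pendant '[{"travel":[3,-1.5,0],"spin":0,"jaw":0},{"travel":[6.5,-4,0],"spin":0,"jaw":0},{"travel":[9.3,-5.7,0],"spin":0,"jaw":0},{"travel":[9.3,-5.7,0],"spin":0,"jaw":0},{"travel":[9.3,-5.7,0],"spin":0,"jaw":0}]'
python3 -m pendant '[{"travel":[0,0,3],"spin":0,"jaw":0},{"travel":[0,0,6],"spin":0,"jaw":0},{"travel":[0,0,8],"spin":0,"jaw":0},{"travel":[0,0,8.2],"spin":0,"jaw":0},{"travel":[0,0,8.2],"spin":0,"jaw":0}]'
python3 -m pendant '[{"travel":[0,0,0],"spin":0,"jaw":0}]'
python3 -c "
from h import *
st()"
```

```text
t: 12.42
tool_pos: [0.545, -0.0906, 0.1929]
orientation: [-179.9, 0.0, 4.9]
force: [-0.7, -0.3, -0.7]
width: 0.001
t: 12.83
tool_pos: [0.5423, -0.0934, 0.1108]
orientation: [-180.0, 0.2, 4.6]
force: [-0.1, -0.3, 1.1]
width: -0.003
t: 12.92
tool_pos: [0.5438, -0.0933, 0.1129]
orientation: [180.0, -0.1, 4.6]
force: [-0.1, -0.6, 0.7]
width: 0.003
t 12.92 unit mm [ 19.2 -72.2 112.9] rpy [ 1.7998e+02 -6.0000e-02  4.6400e+00] F [-0.2 -0.6  0.7] w 0.003
```

```bash
python3 -m pendant '[{"travel":[0,0,0.4],"spin":0,"jaw":0},{"travel":[0,0,0.8],"spin":0,"jaw":0}]'
python3 -m pendant '[{"travel":[0,0,0.2],"spin":0,"jaw":0},{"travel":[0,0,0.4],"spin":0,"jaw":0}]'
python3 -m pendant '[{"travel":[0,0,0.15],"spin":0,"jaw":0},{"travel":[0,0,0.3],"spin":0,"jaw":0}]'
python3 -c "
from h import *
st()"
```

```text
t: 13.08
tool_pos: [0.5443, -0.0932, 0.1053]
orientation: [179.9, -0.2, 4.7]
force: [0.5, 0.7, -0.0]
width: 0.002
t: 13.25
tool_pos: [0.5437, -0.0929, 0.1003]
orientation: [180.0, -0.1, 4.7]
force: [0.2, 0.3, 3.6]
width: 0.0
t: 13.42
tool_pos: [0.5439, -0.0929, 0.0974]
orientation: [180.0, -0.1, 4.7]
force: [-0.0, -0.7, 5.3]
width: -0.0
t 13.42 unit mm [ 19.3 -71.8  97.4] rpy [ 1.7998e+02 -9.0000e-02  4.6800e+00] F [-0.1 -0.7  5.3] w -0.0
```

```bash
python3 -m pendant '[{"travel":[0,0,0.1],"spin":0,"jaw":0},{"travel":[0,0,0.2],"spin":0,"jaw":0}]'
python3 -m pendant '[{"travel":[0,0,0.1],"spin":0,"jaw":0},{"travel":[0,0,0.2],"spin":0,"jaw":0}]'
```

```text
t: 13.58
tool_pos: [0.5442, -0.0928, 0.0964]
orientation: [180.0, -0.1, 4.7]
force: [-5.1, 0.1, 22.7]
width: 0.0
t: 13.75
tool_pos: [0.5444, -0.0928, 0.0959]
orientation: [179.9, -0.1, 4.7]
force: [-12.7, 1.5, 38.0]
width: -0.001
```

```bash
python3 -m pendant '[{"travel":[0,0,-1],"spin":0,"jaw":0},{"travel":[0,0,-4],"spin":0,"jaw":0},{"travel":[0,0,-8],"spin":0,"jaw":0},{"travel":[0,0,-10],"spin":0,"jaw":0},{"travel":[0,0,-10],"spin":0,"jaw":0}]'
python3 -m pendant '[{"travel":[-3,2,0],"spin":0,"jaw":0},{"travel":[-6,6,0],"spin":0,"jaw":0},{"travel":[-8,10,0],"spin":0,"jaw":0},{"travel":[-8,14,0],"spin":0,"jaw":0},{"travel":[-8,18,0],"spin":0,"jaw":0}]'
python3 -m pendant '[{"travel":[0,0,0],"spin":0,"jaw":0},{"travel":[0,0,0],"spin":0,"jaw":0},{"travel":[0,0,0],"spin":0,"jaw":0}]'
python3 - <<'E'
from h import *
st()
Rp,t=panel(*O[:2],YAW)
for c in('top','side'):
    im,P,ok=cloud(c);cv2.imwrite(f'pics/{c}7.png',im[...,::-1])
    q=(P-t)@Rp
    for n,px,py in(('extr up',.043,.033),('extr low',.017,.033),('speed L',.03,-.031),('speed R',.03,-.057),('start',-.028,.033),('stop',-.03,-.044)):
        m=ok&(abs(q[...,0]-px)<.006)&(abs(q[...,1]-py)<.006)&(q[...,2]>-.01)&(q[...,2]<.04);print(c,n,m.sum(),(np.median(q[m][:,2])*1000).round(1) if m.any() else '')
    for n in('compound_bar','bur_jar','spare_mop'):
        print(n,[(x['location'],round(x['p'],2)) for x in ctrl.recognise(c,n)[:2]])
a,b=[cv2.imread(f'pics/{c}7.png') for c in('top','side')]
cv2.imwrite('pics/fin.png',np.hstack([cv2.resize(a[80:300,170:430],None,fx=1.5,fy=1.5),cv2.resize(b[100:320,150:410],None,fx=1.5,fy=1.5)]))
E
```

```text
t: 14.17
tool_pos: [0.5455, -0.0929, 0.1979]
orientation: [179.9, -0.4, 4.7]
force: [-0.6, -0.3, -0.1]
width: -0.002
t: 14.58
tool_pos: [0.4758, -0.2736, 0.1926]
orientation: [180.0, 0.1, 4.7]
force: [1.6, -0.1, 1.0]
width: 0.002
t: 14.83
tool_pos: [0.4774, -0.2714, 0.192]
orientation: [-179.9, 0.1, 4.7]
force: [1.3, 0.6, 0.7]
width: 0.0
t 14.83 unit mm [ -62.1 -244.   192. ] rpy [-1.7992e+02  7.0000e-02  4.6600e+00] F [1.4 0.5 0.7] w 0.0
top extr up 13 5.2
top extr low 15 9.9
top speed L 14 6.2
top speed R 11 12.9
top start 14 12.0
top stop 13 23.0
compound_bar [([0.4548, -0.1204, 0.0351], 0.56)]
bur_jar [([0.4624, -0.2067, 0.0675], 0.5), ([0.5036, 0.0832, 0.0504], 0.32)]
spare_mop [([0.5226, 0.2604, 0.022], 0.82)]
side extr up 0 
side extr low 10 7.1
side speed L 5 3.6
side speed R 4 10.4
side start 9 7.4
side stop 8 21.1
compound_bar [([0.4632, -0.1063, 0.0271], 0.6)]
bur_jar [([0.461, -0.1952, 0.0441], 0.6)]
spare_mop [([0.5247, 0.2681, 0.0245], 0.78)]
```

View pics/fin.png

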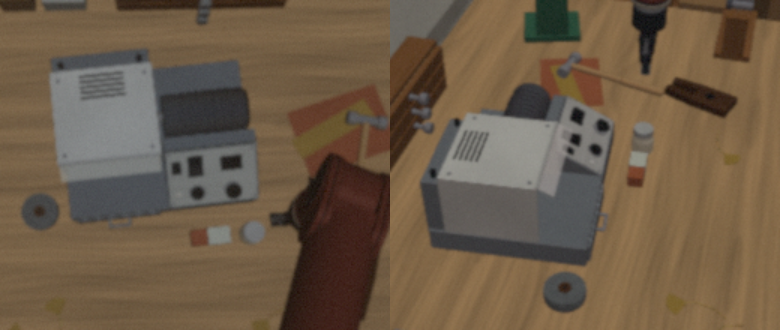

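The final view agrees with this: the drawer is shut (handle at about (120,224) on the left), both rockers are set, start is back out, and the bar, jar and mop are where they were. The arm is clear of everything.

```bash
python3 -c "
from bench import ctrl
print(ctrl.close_job())"
```

```text
the job is handed in; nothing more can be done
None
```

I did all four steps in the order asked and handed the job in at about 15 s on the robot's clock. No verdict was reported.

- **Drawer:** I pushed the right side of its plate with the closed fingertips until it hit the hard stop at about 19 N. Both cameras then showed the plate flush with the base.
- **Extraction:** I pressed the upper half down to its stop. The last depth check put the upper half at 5.2 mm and the lower at 9.9 mm, so it is on. Only the top camera shows the upper half, as the visor hides it from the side.
- **Speed:** I pressed the left half down to its stop. It measured 6.2 mm left against 12.9 mm right from the top camera, and 3.6 against 10.4 mm from the side, so it is set to slow.
- **Start:** I pressed it right in. The fingertip force rose to 38 N at the end stop, more than the button needed. It then sprang back, reading 12.0 mm (top) and 7.4 mm (side) against a nominal 10 mm.
- **Left alone:** The stop button still stands at its full height and the lamp looks unchanged in the picture, though I did not measure the lamp. The compound bar, jar and mop were found within about 4 mm of where they started, which is the detector's own accuracy. The robot was touching nothing at the end.

The two cameras disagreed by about 2–5 mm on these heights, but both gave the same state for every control they could see.

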